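# Refill the display stand whose packet has been sold

## Robot

A 6-joint arm with a two-finger parallel gripper is mounted at the origin on a cart in front of the work surface, level with it; the furniture and walls round the work are solid. World frame = base frame: x ahead of the robot, y to its left, z up, the work surface at z = 0. Lengths are in m, angles in rad, forces in N, time in s.
With the tool pointing down it reaches from about 0.35 to 0.925 m from the base axis. Payload 6.4 kg.
Tool frame: the origin (TCP) lies at the very end of the fingers, on their centre line; the grasp point (between the pads) lies 19 mm behind it; z points along the fingers, y is the line along which they close (so a half turn about z gives the same grasp; the last joint's range is limited). The gripper opens to 94 mm and grips with 3 to 60 N. Pads are 16 mm wide; open, the fingers measure 119 mm over their backs; the gripper's body (75 mm by 177 mm) begins 78 mm behind the grasp point.
Start: joints at [-1.441, 0.245, 1.558, -0, 1.339, -0.174], TCP at [0.194, -0.62, 0.205] pointing down, gripper open.
Joint ranges: [-3.13, 3.13], [-1.02, 2.26], [0.13, 2.54], [-0.95, 4.09], [0.21, 2.88], [-2.74, 2.74]. Speed limits (rad/s): [2.57, 2.57, 3.14, 3.14, 3.14, 3.14].

## Interface

Orientations are given as a rotation vector (axis times angle).
In Python, from workcell import robot gives the robot as it stands. The module is installed in compiled form; this text tells all that it offers.
- The arm moves only by the tool play_rows, never from a script. Its argument "targets" is a list that holds one entry, the list of rows, each a list of 7 numbers: the finger opening in mm, from 0 to 94, then the shift along the world's x, y, z in mm, then the turn, a rotation vector about the world's x, y, z in degrees. A call has 1 to 10 rows; each row is the pose to reach, as a shift and turn from the pose commanded when the call began; what a row does not reach only later rows make up. A row lasts 1/8 s, in which the tool goes at most 62.5 mm and 10.7 degrees, less where a joint would pass 70% of its speed; a pose out of reach is approached as far as the arm can. A call with a gripper value outside its range is refused whole. The fingers move at their own pace and stop on an object; the grip force is fixed at half the most. Time passes only in rows, so rows that repeat a pose let the fingers close. It gives the time, the measured TCP pose, the force, the opening and the grip force at its end, in the units of the state.
- robot.state(): the state, without advancing time (a new reading comes with each control period).
- robot.camera(name): name is "scene" or "top" or "wrist"; returns (picture, depth): 400x640x3 uint8, red, green, blue; 400x640 float32, m along the optical axis (not along the pixel's ray), 0 where there is no reading.
- robot.camera_model(name): a dict with "camera_matrix" (3x3 intrinsics, pixels), "R" (3x3) and "t" (3): a world point X has camera coordinates R X + t. Camera axes: x right, y down, z forward; pixel columns grow to the right and rows downward; lengths in m; the calibration is good to about 2 mm. A picture is of the moment at which its call begins: read the wrist's pose just before it. camera_model takes no time and is no camera call; for the wrist camera it gives the pose at the moment of the call.
- robot.close_job(): hands the job in; it is judged then, once.
Trained networks look in the newest picture that a camera, given by its name, has taken for a name from the list of things; names that differ only in an ending like _2 or _b are one class to them, and where a whole thing is asked for, a point or a joint stands for the part that bears it (a point fixed in the world has none). Each returns a list of dicts, best first, with "confidence" (0 to 1); they miss things now and then, are a little off and sometimes report something else, mostly with a low value. They report only what shows in the picture. A call takes as long as a camera call. They do not tell look-alikes from the thing itself.
- robot.recognise(camera, label): "centre" ([x, y, z] in m, in the coordinates of the camera as it stood for that picture, good to about 4 mm: the middle of the surface that is visible of it).
- robot.silhouettes(camera, label): "region" (400x640 bool, what is visible of it).
The state is a dict: "clock": time; "joints": joint angles; "dq": joint speeds; "joint_efforts": joint torques, N m; "position": TCP position; "tcp_rot": TCP orientation; "contact_force": force on the tool from outside, world axes, zero at the start; "torque": the same for the moment, N m; "grip_width": opening from 0.0 (shut) to 1.0 (fully open); "finger_force": force on a finger pad.
Only numpy, scipy, OpenCV 4.12 (cv2) and the standard library are available. Lean on these libraries where they do the work, as an engineer would, in place of code of your own. Each camera call takes 0.05 s, during which the arm holds its last target. There are 200 camera calls.

## Task

A customer has just bought one of the display packets and it is standing in the black till tray, so one of the three wooden display stands is now empty. Find the packet of the same shape and size among the three spares on the stock rack, lift it up and off its prong without dragging it over the upturned tip, and set it down (do not drop it) upright and square in the empty stand. Leave every other packet and everything else where it is.

Things in the scene. Friction and masses are not known exactly. Their poses are not given: they have to be found in the camera images.
- stock_rack: Steel rack, fixed: base plate 85 (x) x 230 (y) x 8 mm, two posts bent back, a rail 236 mm long and 26 mm high, front face at x = +87 mm, centred 220 mm up. Three prongs run from the rail to the robot side (-x) at y = -90, 0, +90 mm, one spare packet on each. Origin: centre of the base's underside. The packets hang at x = +50 mm.
- prong_0 (a point): Where the spare hangs on the prong at rack y = -90 mm: on the axis of the 4 mm wire, 220 mm above the counter; axes as the rack. The wire is straight from the rail (37 mm to +x) to 20 mm to -x of here, then turned up at 45 deg; the tip ends 31 mm to -x of here, its top 11 mm above this point.
- prong_1 (a point): The same on the middle prong (rack y = 0).
- prong_2 (a point): The same on the prong at rack y = +90 mm.
- till_tray: Low black tray on the counter, fixed, 90 (x) x 84 (y) x 16 mm, floor 6 mm thick; origin: centre of its underside. The sold packet stands near its middle.
- stand_a: Wooden one-packet stand, one of three alike in a row (any order), fixed; one is empty. 44 (x) x 68 (y) x 12 mm; origin: centre of its underside. Recess 28 (x) x 56 (y) x 8 mm deep, floor at z = 4 mm. A clear tongue, 20 mm wide, to z = 58 mm, stands at the recess's -x edge, inner face at x = -16 mm; recess from x = -14 to +14 mm. A packet's width goes along y.
- stand_b: Wooden one-packet stand, one of three alike in a row (any order), fixed; one is empty. 44 (x) x 68 (y) x 12 mm; origin: centre of its underside. Recess 28 (x) x 56 (y) x 8 mm deep, floor at z = 4 mm. A clear tongue, 20 mm wide, to z = 58 mm, stands at the recess's -x edge, inner face at x = -16 mm; recess from x = -14 to +14 mm. A packet's width goes along y.
- stand_c: Wooden one-packet stand, one of three alike in a row (any order), fixed; one is empty. 44 (x) x 68 (y) x 12 mm; origin: centre of its underside. Recess 28 (x) x 56 (y) x 8 mm deep, floor at z = 4 mm. A clear tongue, 20 mm wide, to z = 58 mm, stands at the recess's -x edge, inner face at x = -16 mm; recess from x = -14 to +14 mm. A packet's width goes along y.
- spare_flat: Flat card packet, a loose 30 g spare on one of the prongs, thickness along the prong. 8 mm thick (x), 50 wide (y), 64 high (z). Origin: underside centre. On top a clear hang tab 24 x 2 x 31 mm; its slot, 14 mm wide, spans 2 to 24 mm above the packet's top. The slot's upper edge rests on the wire: raise it 11 to 16 mm, then draw it 45 mm off the prong; grip across the width.
- spare_slim: Slim card packet, a loose 30 g spare on one of the prongs, thickness along the prong. 12 mm thick (x), 30 wide (y), 58 high (z). Origin: underside centre. On top a clear hang tab 24 x 2 x 31 mm; its slot, 14 mm wide, spans 2 to 24 mm above the packet's top. The slot's upper edge rests on the wire: raise it 11 to 16 mm, then draw it 45 mm off the prong; grip across the width.
- spare_square: Square-section card packet, a loose 30 g spare on one of the prongs, thickness along the prong. 21 mm thick (x), 24 wide (y), 53 high (z). Origin: underside centre. On top a clear hang tab 24 x 2 x 31 mm; its slot, 14 mm wide, spans 2 to 24 mm above the packet's top. The slot's upper edge rests on the wire: raise it 11 to 16 mm, then draw it 45 mm off the prong; grip across the width.
- shown_flat: Flat card packet of the same kind and size as the spare_flat, standing upright either in a display stand or, if it is the one sold, in the till tray. Loose; leave it alone.
- shown_slim: Slim card packet of the same kind and size as the spare_slim, standing upright either in a display stand or, if it is the one sold, in the till tray. Loose; leave it alone.
- shown_square: Square-section card packet of the same kind and size as the spare_square, standing upright either in a display stand or, if it is the one sold, in the till tray. Loose; leave it alone.
- sticker_roll: Roll of blank price stickers lying flat, 62 mm across, 26 mm high, origin: centre of its underside. Loose bystander.
- pen_1: Marker pen lying on the counter, 136 mm long (y), 11 mm thick, origin: centre of its underside. Loose bystander.
There are look-alikes about, which are no part of the job. Leave any turquoise look-alike of the stand_c alone.

How it is judged:
On the way:
1. the spare of the sold kind has been taken off its prong (((horizontal distance between shown_flat and till_tray below 0.06 m and distance of spare_flat from where it was at the start of the episode above 0.06 m and height (world z) of spare_flat above 0.08 m) or (horizontal distance between shown_slim and till_tray below 0.06 m and distance of spare_slim from where it was at the start of the episode above 0.06 m and height (world z) of spare_slim above 0.08 m) or (horizontal distance between shown_square and till_tray below 0.06 m and distance of spare_square from where it was at the start of the episode above 0.06 m and height (world z) of spare_square above 0.08 m))), for 0.1 s.
At the end, for the whole second after the job is handed in: The spare of the sold kind stands at rest on the empty stand's floor: within 20 mm of its centre, tilt under 0.35 rad, width within 0.3 rad of the stand's. Other spares still hang (within 30 mm); shown packets within 25 mm, bystanders within 30 mm of their starts (((horizontal distance between shown_flat and till_tray below 0.06 m and horizontal distance between spare_flat and stand_c below 0.02 m and z of spare_flat in the frame of stand_c between 0.001 and 0.008 m and angle between spare_flat's own z axis and vertical below 0.35 rad and angle between the y axis of spare_flat and the y axis of stand_c, either way round below 0.3 rad and contact force between spare_flat and stand_c above 0.05 N and linear speed of spare_flat below 0.02 m/s and distance of each of spare_slim, spare_square from where it was at the start of the episode below 0.03 m) or (horizontal distance between shown_slim and till_tray below 0.06 m and horizontal distance between spare_slim and stand_c below 0.02 m and z of spare_slim in the frame of stand_c between 0.001 and 0.008 m and angle between spare_slim's own z axis and vertical below 0.35 rad and angle between the y axis of spare_slim and the y axis of stand_c, either way round below 0.3 rad and contact force between spare_slim and stand_c above 0.05 N and linear speed of spare_slim below 0.02 m/s and distance of each of spare_flat, spare_square from where it was at the start of the episode below 0.03 m) or (horizontal distance between shown_square and till_tray below 0.06 m and horizontal distance between spare_square and stand_c below 0.02 m and z of spare_square in the frame of stand_c between 0.001 and 0.008 m and angle between spare_square's own z axis and vertical below 0.35 rad and angle between the y axis of spare_square and the y axis of stand_c, either way round below 0.3 rad and contact force between spare_square and stand_c above 0.05 N and linear speed of spare_square below 0.02 m/s and distance of each of spare_flat, spare_slim from where it was at the start of the episode below 0.03 m)) and distance of each of shown_flat, shown_slim, shown_square from where it was at the start of the episode below 0.025 m and angle between each of shown_flat, shown_slim, shown_square's own z axis and vertical below 0.35 rad and distance of each of sticker_roll, pen_1 from where it was at the start of the episode below 0.03 m); the robot touches nothing.
It fails at once if a spare of another kind than the sold one is taken from its prong (moved over 60 mm) ((not (horizontal distance between shown_flat and till_tray below 0.06 m) and distance of spare_flat from where it was at the start of the episode above 0.06 m) or (not (horizontal distance between shown_slim and till_tray below 0.06 m) and distance of spare_slim from where it was at the start of the episode above 0.06 m) or (not (horizontal distance between shown_square and till_tray below 0.06 m) and distance of spare_square from where it was at the start of the episode above 0.06 m)).
It fails at once if a packet is dragged against the rack (over 15 N) (contact force between any of spare_flat, spare_slim, spare_square and stock_rack above 15 N).
It fails at once if a packet on display or the sold one is knocked over or shoved (over 40 mm) ((angle between shown_flat's own z axis and vertical above 0.6 rad or distance of shown_flat from where it was at the start of the episode above 0.04 m) or (angle between shown_slim's own z axis and vertical above 0.6 rad or distance of shown_slim from where it was at the start of the episode above 0.04 m) or (angle between shown_square's own z axis and vertical above 0.6 rad or distance of shown_square from where it was at the start of the episode above 0.04 m)).
It fails at once if the packet is dropped: let go over the stand with its underside more than 20 mm above the recess floor ((horizontal distance between spare_flat and stand_c below 0.06 m and z of spare_flat in the frame of stand_c above 0.024 m and contact force between the fingers and spare_flat below 0.02 N) or (horizontal distance between spare_slim and stand_c below 0.06 m and z of spare_slim in the frame of stand_c above 0.024 m and contact force between the fingers and spare_slim below 0.02 N) or (horizontal distance between spare_square and stand_c below 0.06 m and z of spare_square in the frame of stand_c above 0.024 m and contact force between the fingers and spare_square below 0.02 N)).
It fails at once if the sticker roll or the pen is shoved over 50 mm (distance of any of sticker_roll, pen_1 from where it was at the start of the episode above 0.05 m).
It also fails if it takes over 42 s, if anything falls off the work surface, if the arm or the gripper's body presses on something with over 40 N, if the wrist force passes 120 N, or if a joint passes its speed limit or range.

## Working session

There is one attempt and no reset: what is moved stays moved. The work goes in short steps, Python scripts to look and compute and a tool call to move; the robot and the scene stay as the last step left them, time stands still between calls to the robot, and variables do not carry over. Pictures are saved under pics/ and viewed, at most 10 in all, crops included, and the job is handed in when it is done.

Besides the shell and the picture viewer there is one more tool, called after "Emit:" as name(argument=value, ...), one argument or row to a line, values as JSON. play_rows: Moves the arm, as the interface text tells. Its arguments: {"type":"object","properties":{"targets":{"type":"array","items":{"type":"array","items":{"type":"array","items":{"type":"number"}}}}},"required":["targets"]}

```bash
mkdir -p pics; cat > h.py <<'E'
import numpy as np, cv2
from workcell import robot
def world(cam,p):
    m=robot.camera_model(cam); return np.array(m["R"]).T@(np.asarray(p)-np.array(m["t"]))
def cloud(cam,depth):
    m=robot.camera_model(cam);K=np.array(m["camera_matrix"])
    v,u=np.indices(depth.shape)
    P=np.stack([(u-K[0,2])/K[0,0]*depth,(v-K[1,2])/K[1,1]*depth,depth],-1)
    W=(P-np.array(m["t"]))@np.array(m["R"]); W[depth<=0]=np.nan; return W
def pix(cam,X):
    m=robot.camera_model(cam);c=np.array(m["R"])@X+np.array(m["t"]);p=np.array(m["camera_matrix"])@c;return (p[:2]/p[2]).round().astype(int)
E
python3 - <<'E'
from h import *
print(robot.state())
for c in("scene","top"):
    im,d=robot.camera(c); cv2.imwrite(f"pics/{c}0.png",im[:,:,::-1]); np.savez(f"{c}0.npz",im=im,d=d,W=cloud(c,d))
    for l in("stock_rack","till_tray","stand_a","spare_flat","spare_slim","spare_square","shown_flat","shown_slim","shown_square","sticker_roll","pen_1"):
        for r in robot.recognise(c,l): 
            w=world(c,r["centre"]);print(c,l,round(r["confidence"],2),w.round(3),pix(c,w))
E
```

```text
{'clock': 0.0, 'joints': array([-1.44109244e+00,  2.45765736e-01,  1.55896443e+00, -3.14295502e-05,
        1.33870359e+00, -1.74081889e-01]), 'dq': array([-0.00193455, -0.0003645 ,  0.00030473,  0.00054117, -0.00069909,
        0.00148772]), 'joint_efforts': array([-1.67830891e-03, -4.15839136e+01, -3.14606237e+01,  6.85220514e-02,
        3.32861161e-02, -1.33138660e-04]), 'position': array([ 0.19436968, -0.61964791,  0.20440294]), 'tcp_rot': array([-3.10359988e+00, -4.75085450e-01, -1.61323668e-05]), 'contact_force': array([ 0.86998689,  1.05538243, -0.68649743]), 'torque': array([-0.00752979, -0.03190509, -0.06354425]), 'finger_force': 0.0, 'grip_width': 0.9977931139317063}
scene stock_rack 0.84 [0.429 0.018 0.008] [331 191]
scene till_tray 0.68 [ 0.558 -0.063  0.006] [307 232]
scene stand_a 0.91 [ 0.684 -0.033  0.016] [325 270]
scene stand_a 0.84 [0.666 0.118 0.013] [385 259]
scene stand_a 0.75 [ 0.508 -0.332  0.011] [201 224]
scene stand_a 0.49 [0.687 0.042 0.011] [355 270]
scene stand_a 0.41 [ 0.684 -0.037  0.05 ] [323 263]
scene spare_flat 0.64 [0.443 0.115 0.158] [372 153]
s
[... 634 characters left out ...]
top till_tray 0.78 [ 0.555 -0.061  0.009] [330 194]
top stand_a 0.83 [ 0.52  -0.338  0.005] [417 206]
top stand_a 0.62 [ 0.669 -0.038  0.012] [323 158]
top stand_a 0.5 [0.667 0.116 0.01 ] [275 158]
top stand_a 0.48 [0.668 0.04  0.012] [299 158]
top stand_a 0.3 [0.676 0.041 0.063] [298 152]
top spare_flat 0.49 [0.435 0.113 0.198] [267 228]
top spare_slim 0.73 [0.668 0.115 0.011] [275 157]
top spare_square 0.53 [ 0.45  -0.062  0.201] [332 223]
top shown_flat 0.37 [ 0.668 -0.034  0.012] [322 158]
top shown_flat 0.37 [0.67  0.039 0.009] [299 157]
top shown_slim 0.5 [ 0.677 -0.032  0.063] [322 152]
top sticker_roll 0.63 [0.646 0.296 0.028] [217 162]
top pen_1 0.72 [ 0.372 -0.215  0.01 ] [379 253]
```

View pics/scene0.png

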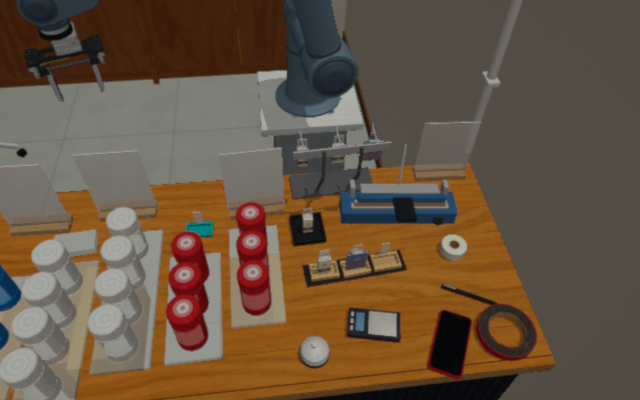

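View pics/top0.png

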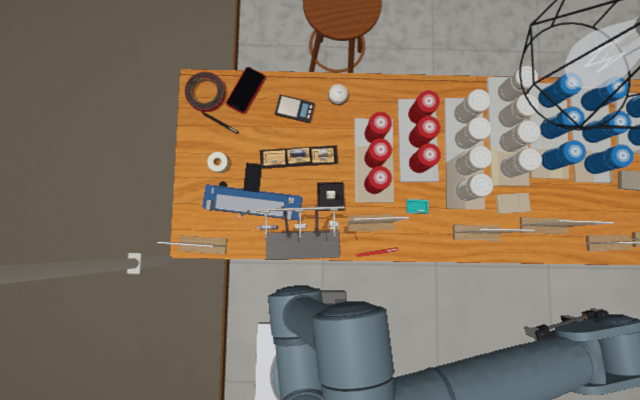

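The scene view shows the rack at about (335,165), the tray at (307,228) and the stand row at (325–385,263). The stand at (385,259) looks empty, and the turquoise decoy is at (200,229). I'll take a close crop and do some geometry.

```bash
python3 - <<'E'
from h import *
s=np.load("scene0.npz");im=s["im"];W=s["W"]
c=im[125:290,285:415];cv2.imwrite("pics/crop1.png",cv2.resize(c,None,fx=3.6,fy=3.6,interpolation=cv2.INTER_CUBIC)[:,:,::-1])
for n in("scene","top"):
    W=np.load(n+"0.npz")["W"]
    def rep(name,lo,hi):
        m=np.all((W>lo)&(W<hi),-1);P=W[m]
        if len(P)<5: print(n,name,len(P));return
        r=cv2.minAreaRect((P[:,:2]*1000).astype(np.float32))
        print(n,name,len(P),"min",P.min(0).round(3),"max",P.max(0).round(3),"rect",np.round(r[0],0),np.round(r[1],0),round(r[2],1))
    rep("rail",[.40,-.15,.205],[.56,.2,.26])
    rep("plate",[.33,-.15,.004],[.5,.2,.02])
    rep("traypkt",[.52,-.1,.025],[.6,-.02,.12])
    rep("tray",[.48,-.13,.003],[.63,.0,.02])
    rep("stands",[.62,-.1,.003],[.72,.17,.016])
    rep("stand a",[.62,-.08,.02],[.72,.0,.12]); rep("stand b",[.62,.0,.02],[.72,.08,.12]); rep("stand c",[.62,.08,.02],[.72,.16,.12])
    for y in(-.068,.022,.112): rep("spare",[.40,y-.04,.12],[.485,y+.04,.203])
E
```

```text
scene rail 1193 min [ 0.409 -0.149  0.205] max [0.501 0.146 0.237] rect [457.  -2.] [ 86. 294.] 3.4
scene plate 1578 min [ 0.345 -0.15   0.004] max [0.493 0.2   0.02 ] rect [421.  25.] [141. 355.] 2.6
scene traypkt 172 min [ 0.537 -0.072  0.026] max [ 0.563 -0.049  0.094] rect [550. -60.] [25. 23.] 5.5
scene tray 795 min [ 0.48  -0.129  0.003] max [ 0.628 -0.002  0.02 ] rect [554. -67.] [128. 145.] 88.8
scene stands 1207 min [ 0.621 -0.088  0.003] max [0.72  0.17  0.016] rect [670.  41.] [257.  97.] 89.2
scene stand a 249 min [ 0.659 -0.05   0.02 ] max [ 0.69  -0.019  0.098] rect [673. -35.] [29. 31.] 7.6
scene stand b 357 min [0.656 0.019 0.02 ] max [0.686 0.069 0.102] rect [670.  43.] [28. 51.] 3.4
scene stand c 104 min [0.621 0.109 0.02 ] max [0.656 0.16  0.12 ] rect [639. 134.] [14. 59.] 36.6
scene spare 102 min [ 0.437 -0.076  0.143] max [ 0.463 -0.051  0.202] rect [450. -63.] [26. 24.] 3.6
scene spare 122 min [0.435 0.011 0.139] max [0.453 0.042 0.203] rect [444.  26.] [18. 31.] 7.8
scene spare 212 min [0.432 0.091 0.132] max [0.449 0.142 0.203] rect [441. 117.] [13. 52.] 7.7
t
[... 372 characters left out ...]
 -67.] [149. 125.] 1.1
top stands 842 min [ 0.62  -0.098  0.003] max [0.72  0.169 0.016] rect [670.  35.] [100. 267.] 0.1
top stand a 101 min [ 0.658 -0.065  0.021] max [ 0.683 -0.021  0.1  ] rect [671. -43.] [25. 44.] 2.5
top stand b 130 min [0.656 0.017 0.021] max [0.686 0.074 0.102] rect [670.  47.] [58. 27.] 83.3
top stand c 35 min [0.621 0.095 0.02 ] max [0.687 0.158 0.12 ] rect [656. 130.] [46. 81.] 26.1
top spare 63 min [ 0.437 -0.077  0.147] max [ 0.457 -0.053  0.203] rect [447. -65.] [20. 24.] 1.8
top spare 50 min [ 0.436 -0.017  0.122] max [0.484 0.039 0.202] rect [455.   6.] [23. 72.] 34.6
top spare 67 min [0.433 0.074 0.124] max [0.483 0.138 0.203] rect [448.  99.] [30. 81.] 34.4
```

View pics/crop1.png

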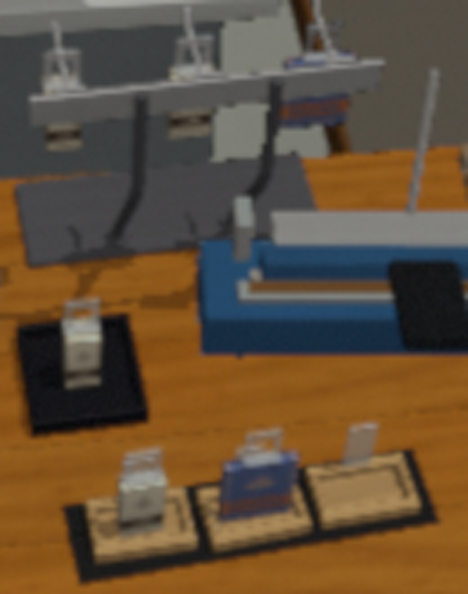

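The tray packet measures about 24 x 24 mm, so it is **square**. Stand a at y=-0.037 holds a 30 mm packet (slim), stand b at y=0.043 holds a 51 mm packet (flat), and stand c at y=0.116 is empty.

Candidates on the rack:
- Pixel (301,149): 24 mm wide, so this is square, on prong_0. I choose this one.
- Pixel (337,156): 31 mm wide, slim.
- Pixel (372,153): 51 mm wide, flat.

The stand decoy is the turquoise one at (200,229). Next I'll raise the arm and bring the wrist camera near.

Emit:
play_rows(
  targets=[
    [[94,0,0,60,0,0,0],[94,0,0,120,0,0,0],[94,10,0,180,0,0,-5],[94,40,60,210,0,0,-10],[94,60,120,210,0,0,-15],[94,80,180,210,0,0,-15],[94,100,240,210,0,0,-15],[94,120,300,210,0,0,-15],[94,140,350,210,0,0,-15],[94,160,410,210,0,0,-15]],
  ],
)

```text
clock: 2.45
position: [0.353, -0.2131, 0.4156]
tcp_rot: [3.14, 0.065, 0.001]
contact_force: [1.2, 0.8, 0.7]
grip_width: 1.001
finger_force: 0.0
```

Emit:
play_rows(
  targets=[
    [[50,20,50,0,0,0,0],[50,40,100,0,0,0,0],[50,70,150,0,0,0,0],[50,80,155,0,0,0,0],[50,80,155,0,0,0,0]],
  ],
)

```text
clock: 3.08
position: [0.4329, -0.0603, 0.4152]
tcp_rot: [3.141, 0.067, -0.001]
contact_force: [0.2, 0.4, 1.3]
grip_width: 0.534
finger_force: 0.0
```

```bash
python3 - <<'E'
from h import *
s=robot.state();print(s["clock"],s["position"],s["tcp_rot"],s["grip_width"])
m=robot.camera_model("wrist");print("cam",-np.array(m["R"]).T@m["t"],np.array(m["R"])[2])
im,d=robot.camera("wrist");cv2.imwrite("pics/w1.png",im[:,:,::-1]);W=cloud("wrist",d);np.savez("w1.npz",im=im,d=d,W=W)
E
```

```text
3.075 [ 0.43293753 -0.06025998  0.41524233] [ 3.14073567e+00  6.72711194e-02 -1.26350349e-03] 0.5340394714911232
cam [ 0.51658528 -0.056199    0.59381481] [-0.28439557 -0.01191217 -0.95863301]
```

View pics/w1.png

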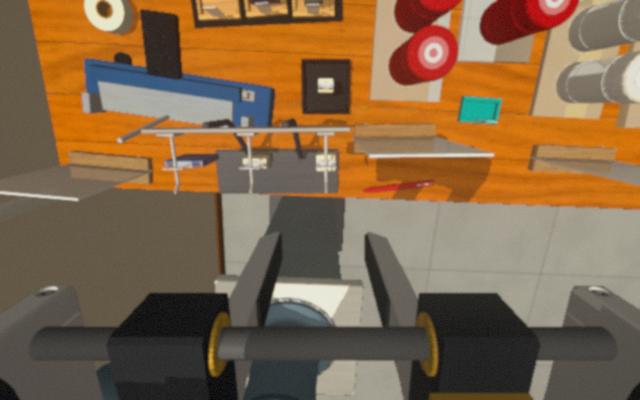

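The wrist view shows the rack with the square spare at (326,162), slim at (257,163) and flat at (190,162). A card holder stands beside the rack at (425,145), so I'll measure its height along with the rest.

```bash
python3 - <<'E'
from h import *
W=np.load("w1.npz")["W"];S=np.load("scene0.npz")["W"];T=np.load("top0.npz")["W"]
for n,A in(("w",W),("s",S),("t",T)):
    def rep(name,lo,hi):
        m=np.all((A>lo)&(A<hi),-1);P=A[m]
        if len(P)<5: print(n,name,len(P));return
        v,u=np.nonzero(m)
        print(n,name,len(P),"p1",np.percentile(P,2,0).round(3),"p99",np.percentile(P,98,0).round(3),"med",np.median(P,0).round(3),"px",u.min(),u.max(),v.min(),v.max());return P
    P=rep("rail",[.475,-.13,.226],[.52,.145,.25])
    if P is not None: k=np.polyfit(P[:,1],P[:,0],1);print("  rail x=%.4f*y+%.4f yaw %.2f deg"%(k[0],k[1],-np.degrees(np.arctan(k[0]))))
    P=rep("rod/holder",[.3,-.4,.1],[.6,-.11,.35])
    P=rep("left tall",[.40,.16,.06],[.65,.4,.45])
    for y in(-.066,.024,.114): rep("wire",[.41,y-.02,.212],[.475,y+.02,.226])
    for y,z in((-.064,.1865),(.026,.19),(.117,.194)): rep("sparetop",[.41,y-.035,z],[.48,y+.035,z+.015])
    P=rep("stand c tongue",[.62,.08,.02],[.66,.15,.12])
    P=rep("mach",[.50,.05,.02],[.63,.3,.30])
# yaw of stand row: wood surface z~.012
im=np.load("scene0.npz")["im"]
P=S[(S[...,2]>.006)&(S[...,2]<.02)&(S[...,0]>.63)&(S[...,0]<.71)&(S[...,1]>-.085)&(S[...,1]<.16)]
print(cv2.minAreaRect((P[:,:2]*1000).astype(np.float32)))
for c in("scene","wrist"):
  for l in ("stand_a","spare_square"):
    try:
      for r in robot.silhouettes(c,l):
        g=r["region"];Q=(S if c=="scene" else W)[g];Q=Q[~np.isnan(Q[:,0])]
        q=cv2.minAreaRect((Q[:,:2]*1000).astype(np.float32));print(c,l,round(r["confidence"],2),g.sum(),np.median(Q,0).round(3),np.round(q[0],1),np.round(q[1],1),round(q[2],1))
    except Exception as e: print(e)
E
```

```text
w rail 1277 p1 [ 0.477 -0.081  0.227] p99 [0.494 0.139 0.235] med [0.486 0.029 0.232] px 142 350 121 136
  rail x=-0.0474*y+0.4871 yaw 2.71 deg
w rod/holder 3596 p1 [ 0.462 -0.254  0.106] p99 [ 0.598 -0.118  0.22 ] med [ 0.559 -0.19   0.144] px 358 493 42 157
w left tall 5900 p1 [0.473 0.162 0.08 ] p99 [0.622 0.299 0.172] med [0.533 0.198 0.097] px 82 182 9 142
w wire 153 p1 [ 0.423 -0.073  0.217] p99 [ 0.473 -0.053  0.225] med [ 0.448 -0.062  0.221] px 316 335 143 187
w wire 180 p1 [0.42  0.015 0.214] p99 [0.473 0.037 0.226] med [0.444 0.027 0.221] px 240 261 140 188
w wire 216 p1 [0.415 0.105 0.215] p99 [0.473 0.126 0.225] med [0.441 0.117 0.221] px 165 187 137 188
w sparetop 208 p1 [ 0.436 -0.074  0.191] p99 [ 0.457 -0.051  0.201] med [ 0.451 -0.06   0.198] px 316 334 154 171
w sparetop 170 p1 [0.437 0.012 0.191] p99 [0.449 0.041 0.201] med [0.445 0.023 0.199] px 242 267 158 168
w sparetop 218 p1 [0.435 0.092 0.196] p99 [0.443 0.14  0.204] med [0.439 0.109 0.199] px 163 203 134 167
w stand c tongue 158 p1 [0.621 0.109 0.022] p99 [0.651 0.148 0.119] med [0.648 0.12  0.05 ] px 171 2
[... 2704 characters left out ...]
ne stand_a 0.79 374 [ 0.686 -0.04   0.01 ] [676.  -34.4] [54.2 68.8] 1.4
scene stand_a 0.76 469 [ 0.509 -0.332  0.007] [ 542.5 -337.9] [ 68.8 189.6] 85.5
scene stand_a 0.69 280 [0.441 0.117 0.157] [-116.3  282.6] [  57.7 1248.1] 73.9
scene spare_square 0.69 146 [ 0.45  -0.062  0.197] [297.  -49.2] [ 24.3 380.6] 84.6
wrist stand_a 0.96 704 [ 0.662 -0.033  0.013] [667.8 -33.8] [26.3 71.7] 3.6
wrist stand_a 0.84 888 [0.657 0.116 0.011] [659.9 119.6] [30.5 68.1] 4.3
wrist stand_a 0.65 1010 [ 0.519 -0.334  0.006] [ 518.5 -338.6] [75.  44.1] 88.4
wrist stand_a 0.64 609 [0.658 0.039 0.013] [664.8  42.1] [24.5 68.2] 5.7
wrist spare_square 0.68 405 [ 0.45  -0.062  0.199] [436.2 -62. ] [54.9 37.7] 7.2
```

Emit:
play_rows(
  targets=[
    [[50,14.5,-2.7,-50,0,0,0.5],[50,14.5,-2.7,-100,0,0,0.5],[50,14.5,-2.7,-140,0,0,0.5],[50,14.5,-2.7,-180,0,0,0.5],[50,14.5,-2.7,-215,0,0,0.5],[50,14.5,-2.7,-240,0,0,0.5],[50,14.5,-2.7,-251,0,0,0.5],[50,14.5,-2.7,-251,0,0,0.5]],
  ],
)

```text
clock: 4.32
position: [0.4471, -0.0632, 0.1644]
tcp_rot: [-3.14, -0.078, 0.001]
contact_force: [-0.9, -0.3, 0.4]
grip_width: 0.533
finger_force: 0.0
```

```bash
python3 - <<'E'
from h import *
s=robot.state();print(s["clock"],s["position"],s["tcp_rot"],s["grip_width"],s["contact_force"])
im,d=robot.camera("wrist");cv2.imwrite("pics/w2.png",im[:,:,::-1])
E
```

```text
4.325 [ 0.4470969  -0.06321411  0.16437618] [-3.14038349e+00 -7.81395282e-02  8.79498778e-04] 0.5330189355047954 [-0.93079389 -0.28093486  0.36959299]
```

View pics/w2.png

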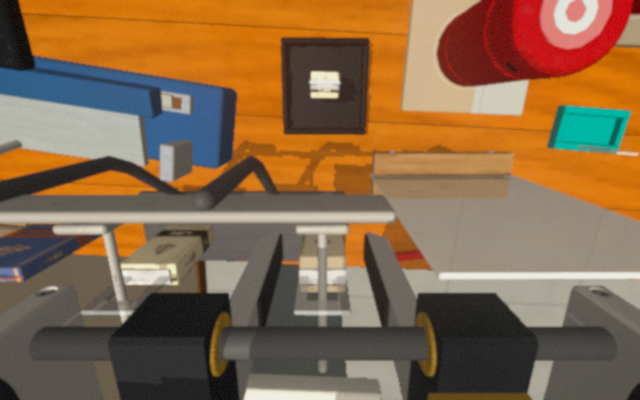

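The packet sits centred between the fingers, at (322,262). Closing now, then a raise of 13 mm.

Emit:
play_rows(
  targets=[
    [[35,0,0,0,0,0,0],[18,0,0,0,0,0,0],[18,0,0,0,0,0,0],[18,0,0,0,0,0,0],[18,0,0,4,0,0,0],[18,0,0,9,0,0,0],[18,0,0,13.5,0,0,0],[18,0,0,13.5,0,0,0]],
  ],
)

```text
clock: 5.38
position: [0.4476, -0.0629, 0.1785]
tcp_rot: [3.14, 0.08, 0.002]
contact_force: [-0.7, 0.1, 0.1]
grip_width: 0.258
finger_force: 30.0
```

```bash
python3 - <<'E'
from h import *
for c in("wrist","scene"):
    im,d=robot.camera(c);A=cloud(c,d)
    for nm,lo,hi in(("pkt top",[.42,-.08,.203],[.475,-.045,.216]),("tab",[.43,-.08,.237],[.47,-.045,.25]),("wire tip",[.405,-.08,.222],[.43,-.045,.234])):
        P=A[np.all((A>lo)&(A<hi),-1)]
        if len(P): print(c,nm,len(P),P.min(0).round(3),P.max(0).round(3),np.median(P,0).round(3))
    if c=="wrist": cv2.imwrite("pics/w3.png",cv2.resize(im[200:380,230:410],None,fx=3,fy=3)[:,:,::-1])
print(robot.state()["position"])
E
```

```text
wrist pkt top 1663 [ 0.436 -0.08   0.203] [ 0.459 -0.045  0.216] [ 0.453 -0.064  0.211]
wrist tab 1438 [ 0.439 -0.08   0.237] [ 0.459 -0.045  0.25 ] [ 0.449 -0.064  0.242]
wrist wire tip 28 [ 0.425 -0.065  0.222] [ 0.428 -0.061  0.224] [ 0.426 -0.063  0.223]
scene pkt top 79 [ 0.439 -0.079  0.203] [ 0.461 -0.045  0.216] [ 0.455 -0.065  0.21 ]
scene tab 43 [ 0.441 -0.079  0.238] [ 0.46  -0.045  0.249] [ 0.45  -0.056  0.242]
scene wire tip 8 [ 0.418 -0.066  0.224] [ 0.427 -0.063  0.232] [ 0.422 -0.065  0.228]
[ 0.44730538 -0.06278473  0.17797161]
```

View pics/w3.png

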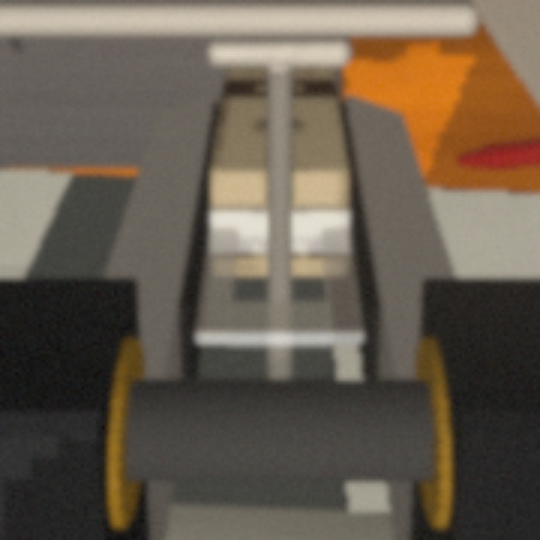

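Gripped, with the wire mid-slot. Drawing off along the prong (yaw 2.8°), then up.

Emit:
play_rows(
  targets=[
    [[18,-12,-0.6,0,0,0,0],[18,-24,-1.2,0,0,0,0],[18,-36,-1.8,0,0,0,0],[18,-48,-2.4,0,0,0,0],[18,-52,-2.6,0,0,0,0],[18,-52,-2.6,0,0,0,0],[18,-52,-2.6,40,0,0,0],[18,-52,-2.6,80,0,0,0],[18,-52,-2.6,120,0,0,0],[18,-52,-2.6,120,0,0,0]],
  ],
)

```text
clock: 6.72
position: [0.3971, -0.0661, 0.3016]
tcp_rot: [3.137, 0.08, 0.01]
contact_force: [0.8, 0.1, -0.2]
grip_width: 0.253
finger_force: 30.0
```

Emit:
play_rows(
  targets=[
    [[18,40,10,0,0,0,0],[18,80,40,0,0,0,0],[18,110,80,0,0,0,0],[18,140,110,0,0,0,0],[18,170,140,0,0,0,0],[18,200,160,0,0,0,0],[18,230,175,0,0,0,0],[18,250,182,0,0,0,0],[18,250,182,0,0,0,0]],
  ],
)

```text
clock: 7.85
position: [0.6453, 0.117, 0.2953]
tcp_rot: [-3.141, -0.081, 0.006]
contact_force: [0.4, 0.6, -0.7]
grip_width: 0.259
finger_force: 30.0
```

```bash
python3 - <<'E'
from h import *
s=robot.state();print(s["clock"],s["position"],s["tcp_rot"],s["grip_width"],s["finger_force"])
for c in("wrist","top","scene"):
    im,d=robot.camera(c);A=cloud(c,d);np.savez(c+"4.npz",im=im,d=d,W=A)
    cv2.imwrite(f"pics/{c}4.png",im[:,:,::-1])
    for r in robot.silhouettes(c,"stand_c"):
        Q=A[r["region"]];Q=Q[(np.abs(Q[:,2]-.01)<.012)]
        if len(Q)>20:
            q=cv2.minAreaRect((Q[:,:2]*1000).astype(np.float32));print(c,round(r["confidence"],2),len(Q),np.median(Q,0).round(3),np.round(q[0],1),np.round(q[1],1),round(q[2],1))
E
```

```text
7.85 [0.64534518 0.11700995 0.29530917] [-3.14051188 -0.08075959  0.00574625] 0.2586804866211882 29.999948339536786
wrist 0.67 1005 [ 0.684 -0.022  0.013] [675.4 -32.6] [47.  67.8] 2.6
wrist 0.58 1391 [0.668 0.121 0.008] [665.5 120.9] [47.2 69.5] 5.7
wrist 0.47 43 [ 0.503 -0.364  0.012] [ 489.5 -375. ] [47.  15.6] 41.6
top 0.7 286 [ 0.522 -0.338  0.007] [ 521.7 -337.5] [69.3 44.2] 87.8
top 0.68 129 [0.668 0.033 0.011] [670.8  39.8] [41.  68.5] 18.0
top 0.66 1790 [0.393 0.017 0.008] [423.5  19. ] [144.4 214.4] 2.9
top 0.55 96 [0.669 0.094 0.01 ] [671.   94.4] [46.9 19.9] 3.9
top 0.54 216 [ 0.675 -0.024  0.01 ] [677.4 -34.4] [45.1 71. ] 4.1
scene 0.77 262 [0.692 0.039 0.01 ] [679.1  42.9] [42.7 67.8] 7.2
scene 0.59 472 [0.667 0.12  0.008] [664.5 119.5] [53.9 68. ] 5.3
scene 0.54 376 [ 0.686 -0.037  0.009] [676.  -32.7] [55.1 71.7] 2.8
```

View pics/wrist4.png

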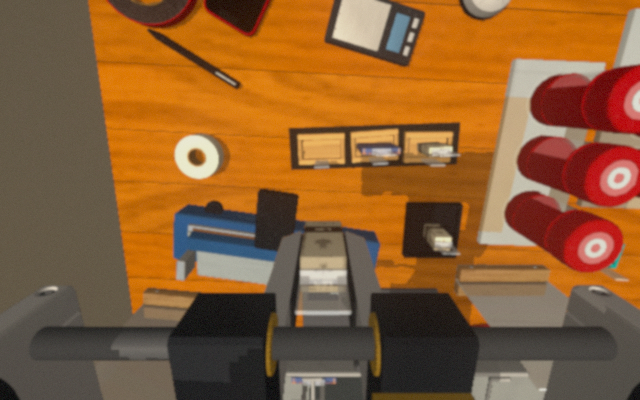

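Stand c is at (321,150) in the wrist view and is clearly empty. I'll refine its centre from the recess floor.

```bash
python3 - <<'E'
from h import *
for c in("wrist","scene"):
    f=np.load(c+"4.npz");A=f["W"];im=f["im"].astype(int)
    wood=(im[...,0]>120)&(im[...,1]>.62*im[...,0])
    near=(abs(A[...,0]-.666)<.035)&(abs(A[...,1]-.12)<.045)&(abs(A[...,2]-.009)<.009)
    P=A[near&wood];q=cv2.minAreaRect((P[:,:2]*1000).astype(np.float32))
    print(c,"wood",len(P),np.round(q[0],1),np.round(q[1],1),round(q[2],1),"z",np.percentile(P[:,2],[5,25,50,75,95]).round(4), (np.percentile(P[:,:2],[1,99],axis=0)).round(4))
    B=P[P[:,2]<.0075]
    print(" floor",len(B),B.mean(0).round(4),np.percentile(B[:,:2],[2,98],axis=0).round(4))
    s=A[np.all((A>[.62,.09,.281+.03])&(A<[.68,.15,.36]),-1)];
    print(" held",len(s),np.percentile(s,[1,50,99],axis=0).round(3) if len(s) else "")
    t=s[(abs(s[:,2]-.329)<.003)&(abs(s[:,1]-.117)<.013)]; print(" top",len(t),np.percentile(t,[1,50,99],axis=0).round(3) if len(t) else "")
E
```

```text
wrist wood 1556 [667.2 119.9] [60.5 89.6] 0.1 z [0.0042 0.0059 0.0077 0.0138 0.015 ] [[0.6429 0.0756]
 [0.6914 0.1562]]
 floor 760 [0.6668 0.1219 0.0056] [[0.6428 0.0882]
 [0.6894 0.1547]]
 held 5981 [[0.635 0.094 0.312]
 [0.653 0.118 0.334]
 [0.656 0.141 0.36 ]]
 top 1534 [[0.634 0.105 0.326]
 [0.648 0.117 0.329]
 [0.655 0.129 0.332]]
scene wood 397 [668.5 115. ] [63.3 78.6] 2.5 z [0.0023 0.0048 0.0085 0.0122 0.0154] [[0.6414 0.077 ]
 [0.6908 0.1522]]
 floor 174 [0.6641 0.1205 0.0044] [[0.6409 0.0907]
 [0.681  0.1465]]
 held 457 [[0.637 0.091 0.311]
 [0.653 0.116 0.332]
 [0.658 0.14  0.359]]
 top 70 [[0.636 0.105 0.326]
 [0.649 0.117 0.33 ]
 [0.656 0.129 0.332]]
```

```bash
python3 - <<'E'
from h import *
for n in("wrist4","scene4","scene0","w1"):
    A=np.load(n+".npz")["W"]
    P=A[np.all((A>[.605,.01,.085])&(A<[.73,.24,.2]),-1)]
    print(n,len(P),P.min(0).round(3) if len(P) else "",P.max(0).round(3) if len(P) else "")
    P=A[np.all((A>[.59,.1,.02])&(A<[.73,.24,.2]),-1)]
    print("  mach",len(P),np.percentile(P,[0,50,100],axis=0).round(3) if len(P) else "")
E
```

```text
wrist4 884 [0.605 0.033 0.088] [0.677 0.195 0.124]
  mach 1372 [[0.59  0.11  0.02 ]
 [0.613 0.169 0.118]
 [0.651 0.198 0.124]]
scene4 228 [0.605 0.032 0.087] [0.682 0.194 0.124]
  mach 358 [[0.59  0.109 0.02 ]
 [0.622 0.161 0.115]
 [0.655 0.196 0.124]]
scene0 233 [0.605 0.033 0.085] [0.68  0.193 0.125]
  mach 361 [[0.59  0.109 0.02 ]
 [0.621 0.162 0.116]
 [0.656 0.195 0.125]]
w1 719 [0.605 0.144 0.107] [0.63  0.194 0.123]
  mach 1322 [[0.59  0.109 0.021]
 [0.611 0.165 0.117]
 [0.652 0.196 0.123]]
```

Emit:
play_rows(
  targets=[
    [[18,10,2,-30,0,0,1],[18,21,3,-70,0,0,1],[18,21,3,-110,0,0,1],[18,21,3,-145,0,0,1],[18,21,3,-175,0,0,1],[18,21,3,-200,0,0,1],[18,21,3,-200,0,0,1]],
  ],
)

```text
clock: 9.02
position: [0.6643, 0.1194, 0.0957]
tcp_rot: [-3.14, -0.107, 0.007]
contact_force: [0.8, 0.7, -0.8]
grip_width: 0.255
finger_force: 30.0
```

```bash
python3 - <<'E'
from h import *
for n in("wrist4","scene4","top0","w1"):
    A=np.load(n+".npz")["W"]
    P=A[np.all((A>[.55,.13,.09])&(A<[.66,.21,.2]),-1)]
    for y in(.145,.155,.165,.175,.185):
        Q=P[abs(P[:,1]-y)<.005]
        if len(Q)>3: 
            hi=Q[Q[:,0]>Q[:,0].max()-.01]; print(n,y,len(Q),"xmax",Q[:,0].max().round(4),"z there",np.percentile(hi[:,2],[10,50,95]).round(4),"zmax",Q[:,2].max().round(4))
E
```

```text
wrist4 0.145 92 xmax 0.6258 z there [0.1131 0.119  0.1213] zmax 0.1219
wrist4 0.155 343 xmax 0.627 z there [0.1143 0.1202 0.1219] zmax 0.123
wrist4 0.165 420 xmax 0.6282 z there [0.1145 0.1203 0.1219] zmax 0.1229
wrist4 0.175 481 xmax 0.6289 z there [0.1144 0.1204 0.1221] zmax 0.1238
wrist4 0.185 484 xmax 0.63 z there [0.1137 0.12   0.1217] zmax 0.1225
scene4 0.145 39 xmax 0.6287 z there [0.1105 0.1168 0.119 ] zmax 0.1204
scene4 0.155 107 xmax 0.6304 z there [0.1142 0.1167 0.1228] zmax 0.1233
scene4 0.165 104 xmax 0.6298 z there [0.1121 0.1195 0.1218] zmax 0.1239
scene4 0.175 98 xmax 0.6315 z there [0.1107 0.1169 0.1214] zmax 0.122
scene4 0.185 99 xmax 0.6324 z there [0.112  0.118  0.1214] zmax 0.122
top0 0.145 41 xmax 0.6256 z there [0.1126 0.1189 0.1221] zmax 0.1244
top0 0.155 98 xmax 0.628 z there [0.1153 0.1168 0.1226] zmax 0.1263
top0 0.165 87 xmax 0.6275 z there [0.1157 0.121  0.1238] zmax 0.125
top0 0.175 92 xmax 0.6266 z there [0.1193 0.1214 0.1247] zmax 0.1249
top0 0.185 99 xmax 0.6298 z there [0.1175 0.1205 0.1253] zmax 0.1258
w1 0.145 230 xmax 0.626 z there [0.1114 0.1175 0.1223] zmax 0.1228
w1 0.155 498 xmax 0.6273 z there [0.1185 0.1203 0.1221] zmax 0.1224
w1 0.165 457 xmax 0.6277 z there [0.1187 0.1205 0.1221] zmax 0.1232
w1 0.175 457 xmax 0.6286 z there [0.1185 0.1202 0.1216] zmax 0.1221
w1 0.185 454 xmax 0.6298 z there [0.1186 0.12   0.1216] zmax 0.1224
```

The machine's handle (top z 0.122, edge x≈0.63, y 0.14–0.195) would come very close to the gripper body. I'll turn the tool by -5° and lean it 3° towards +x for clearance. Both stay within tolerance.

Emit:
play_rows(
  targets=[
    [[18,3,0.6,0,0,1.5,-2.5],[18,3,0.6,0,0,3,-5],[18,3,0.6,-20,0,3,-5],[18,3,0.6,-38,0,3,-5],[18,3,0.6,-50,0,3,-5],[18,3,0.6,-58,0,3,-5],[18,3,0.6,-58,0,3,-5]],
  ],
)

```text
clock: 9.9
position: [0.6688, 0.1202, 0.039]
tcp_rot: [-3.139, 0.03, 0.084]
contact_force: [-1.0, 0.4, -0.7]
grip_width: 0.254
finger_force: 30.0
```

```bash
python3 - <<'E'
from h import *
s=robot.state();print(s["clock"],s["position"],s["tcp_rot"],s["contact_force"])
im,d=robot.camera("scene");A=cloud("scene",d);cv2.imwrite("pics/p5.png",cv2.resize(im[190:290,330:450],None,fx=5,fy=5,interpolation=cv2.INTER_CUBIC)[:,:,::-1])
b=(abs(A[...,0]-.672)<.025)&(abs(A[...,1]-.12)<.0135)&(A[...,2]>.02)&(A[...,2]<.05)
P=A[b];print(len(P),np.percentile(P,[2,50,98],axis=0).round(4))
E
```

```text
9.9 [0.66878841 0.12021578 0.03903974] [-3.13859007  0.02978211  0.0842613 ] [-0.99421228  0.36138338 -0.70385886]
71 [[0.6754 0.1076 0.0204]
 [0.6787 0.1193 0.0349]
 [0.6814 0.1332 0.0495]]
```

View pics/p5.png

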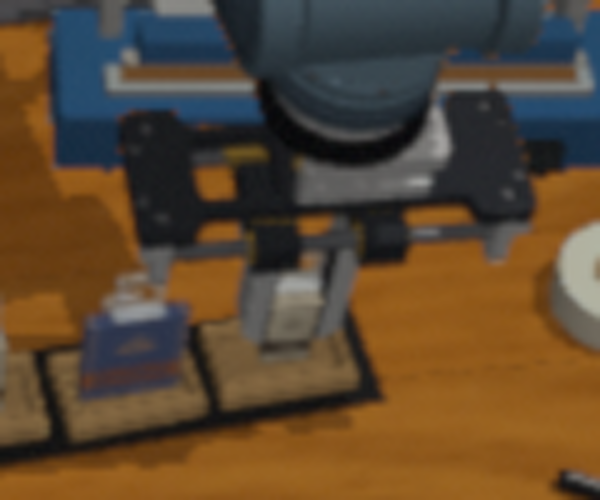

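The packet is over the stand's recess at crop (290,340). Lowering slowly, watching the force.

Emit:
play_rows(
  targets=[
    [[18,-1.5,0,-5,0,0,0],[18,-1.5,0,-10,0,0,0],[18,-1.5,0,-13,0,0,0],[18,-1.5,0,-14,0,0,0]],
  ],
)

```text
clock: 10.45
position: [0.6676, 0.1202, 0.026]
tcp_rot: [-3.139, 0.03, 0.083]
contact_force: [-2.1, -1.1, 3.2]
grip_width: 0.256
finger_force: 30.0
```

Emit:
play_rows(
  targets=[
    [[18,0,0,-1,0,0,0],[18,0,0,-1,0,0,0]],
  ],
)

```text
clock: 10.7
position: [0.6676, 0.1202, 0.026]
tcp_rot: [-3.139, 0.03, 0.084]
contact_force: [-3.8, -1.0, 5.5]
grip_width: 0.255
finger_force: 30.0
```

```bash
python3 - <<'E'
from h import *
for c in("wrist","scene"):
    im,d=robot.camera(c);A=cloud(c,d)
    P=A[(abs(A[...,0]-.667)<.016)&(abs(A[...,1]-.12)<.011)&(A[...,2]>.05)&(A[...,2]<.068)]
    if len(P): print(c,len(P),np.percentile(P,[2,50,98],axis=0).round(4))
    for z in(.02,.03,.04,.05,.06):
        Q=A[(abs(A[...,0]-.672)<.025)&(abs(A[...,1]-.12)<.0135)&(abs(A[...,2]-z)<.005)]
        if len(Q): print(c,z,len(Q),np.percentile(Q[:,:2],[2,50,98],axis=0).round(4).tolist())
E
```

```text
wrist 1821 [[0.6514 0.1097 0.0507]
 [0.6723 0.1199 0.0589]
 [0.6795 0.1303 0.066 ]]
wrist 0.02 228 [[0.6764, 0.1093], [0.6771, 0.1208], [0.6808, 0.1324]]
wrist 0.03 301 [[0.6761, 0.1072], [0.6777, 0.1199], [0.6783, 0.1328]]
wrist 0.04 350 [[0.6763, 0.1071], [0.6782, 0.1199], [0.6789, 0.1331]]
wrist 0.05 608 [[0.6502, 0.1073], [0.6785, 0.121], [0.6795, 0.1325]]
wrist 0.06 1694 [[0.6519, 0.1082], [0.6725, 0.1206], [0.6795, 0.1326]]
scene 69 [[0.6614 0.111  0.0516]
 [0.6732 0.1227 0.0582]
 [0.6807 0.1303 0.0651]]
scene 0.02 25 [[0.6745, 0.1073], [0.6781, 0.1171], [0.6898, 0.1301]]
scene 0.03 22 [[0.676, 0.1075], [0.6783, 0.1188], [0.681, 0.1335]]
scene 0.04 24 [[0.6759, 0.108], [0.6786, 0.1221], [0.6805, 0.1328]]
scene 0.05 24 [[0.677, 0.1076], [0.6794, 0.1189], [0.6808, 0.1333]]
scene 0.06 66 [[0.6613, 0.108], [0.6732, 0.1226], [0.6804, 0.1314]]
```

Contact with packet top at about 0.058, so it is on the recess floor. Releasing.

Emit:
play_rows(
  targets=[
    [[27,0,0,0,0,0,0],[32,0,0,0,0,0,0],[44,0,0,0,0,0,0],[44,0,0,0,0,0,0],[44,0,0,0,0,0,0]],
  ],
)

```text
clock: 11.42
position: [0.6678, 0.1202, 0.0249]
tcp_rot: [-3.139, 0.03, 0.082]
contact_force: [0.5, -0.0, -0.1]
grip_width: 0.467
finger_force: 0.0
```

Emit:
play_rows(
  targets=[
    [[44,0,0,10,0,0,0],[44,1,0,30,0,0,0],[44,2,0,60,0,0,0],[44,3,0,100,0,0,0],[44,5,0,150,0,0,0],[44,5,0,200,0,0,0],[44,5,0,240,0,0,0],[44,5,0,240,0,0,0]],
  ],
)

```text
clock: 12.42
position: [0.6751, 0.1203, 0.2719]
tcp_rot: [-3.139, 0.03, 0.065]
contact_force: [-0.5, 0.1, 0.3]
grip_width: 0.466
finger_force: 0.0
```

```bash
python3 - <<'E'
from h import *
print(robot.state()["position"],robot.state()["contact_force"])
im,d=robot.camera("scene");A=cloud("scene",d);O=np.load("scene0.npz")["W"]
cv2.imwrite("pics/p6.png",cv2.resize(im[120:290,285:460],None,fx=3.4,fy=3.4,interpolation=cv2.INTER_CUBIC)[:,:,::-1])
def med(A,lo,hi):
    P=A[np.all((A>lo)&(A<hi),-1)];return (len(P),np.percentile(P,[2,50,98],axis=0).round(3).tolist())
print("placed",med(A,[.645,.1,.02],[.69,.14,.1]))
for n,lo,hi in(("flat shown",[.62,.0,.02],[.72,.08,.12]),("slim shown",[.62,-.08,.02],[.72,0,.12]),("slim spare",[.4,-.01,.12],[.485,.06,.203]),("flat spare",[.4,.075,.12],[.485,.15,.203]),("tray",[.52,-.1,.025],[.6,-.02,.12])):
    print(n,med(O,lo,hi)[1][1],med(A,lo,hi)[1][1])
W,dw=robot.camera("wrist");B=cloud("wrist",dw);print("placed w",med(B,[.645,.1,.02],[.69,.14,.1]))
for z in(.02,.03,.04,.05): print(z,med(B,[.66,.106,z-.004],[.69,.134,z+.004])[1])
E
```

```text
[0.67508491 0.12032327 0.27191414] [-0.47945363  0.08907642  0.3404843 ]
placed (231, [[0.651, 0.107, 0.022], [0.67, 0.118, 0.055], [0.679, 0.131, 0.089]])
flat shown [0.679, 0.043, 0.056] [0.68, 0.043, 0.056]
slim shown [0.683, -0.035, 0.055] [0.683, -0.035, 0.056]
slim spare [0.448, 0.024, 0.159] [0.448, 0.024, 0.158]
flat spare [0.442, 0.114, 0.155] [0.444, 0.095, 0.149]
tray [0.553, -0.06, 0.057] [0.554, -0.06, 0.058]
placed w (509, [[0.647, 0.11, 0.024], [0.665, 0.121, 0.056], [0.674, 0.132, 0.087]])
0.02 [[0.674, 0.11, 0.017], [0.674, 0.121, 0.022], [0.674, 0.132, 0.024]]
0.03 [[0.674, 0.111, 0.028], [0.674, 0.122, 0.03], [0.674, 0.133, 0.032]]
0.04 [[0.674, 0.11, 0.036], [0.674, 0.121, 0.041], [0.675, 0.132, 0.043]]
0.05 [[0.672, 0.11, 0.046], [0.674, 0.121, 0.051], [0.675, 0.132, 0.054]]
```

View pics/p6.png

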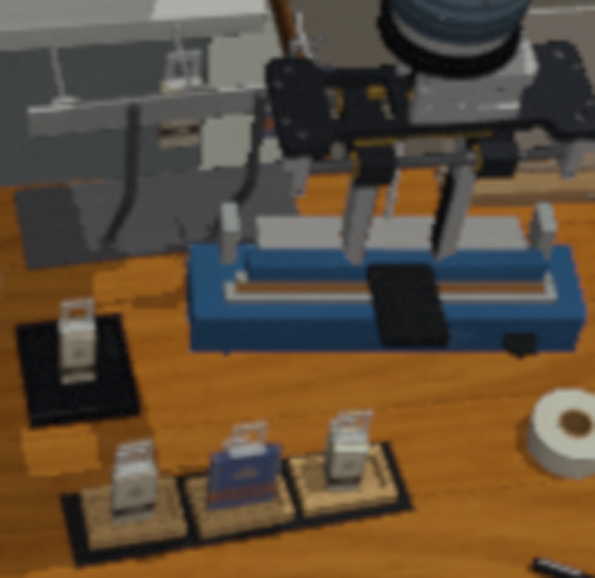

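The packet stands upright in the recess at crop (348,455), with its faces vertical. The flat spare is partly hidden by the arm but was never touched. The others are unmoved and the gripper is clear, so I'm handing in.

```bash
python3 -c "
from workcell import robot
print(robot.close_job())"
```

```text
the job is handed in; nothing more can be done
None
```

The sold packet was the square one; I took the square spare off its prong, set it upright and square in the empty stand, and handed the job in at about 12.5 s. The interface returned no verdict.

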